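Slide a sample mount under the spring clip of an examination stage

ROBOT

A 6-joint arm with a two-finger parallel gripper is mounted at the origin on the work surface; the furniture and walls round the work are solid. World frame = base frame: x ahead of the robot, y to its left, z up, the work surface at z = 0. Lengths are in m, angles in rad, forces in N, time in s.
With the tool pointing down it reaches from about 0.35 to 0.85 m from the base axis. Payload 8.1 kg.
Tool frame: the origin (TCP) lies on the mounting face of the last link; the fingertips stand 186 mm ahead of it and the grasp point (between the pads) lies 167 mm ahead of it (grip_point_offset is the distance from the TCP to the grasp point, in m); z points along the fingers, y is the direction in which the jaws open and shut (so a half turn about z gives the same grasp; the last joint's range is limited). The gripper opens to 93 mm and grips with 3 to 60 N. Pads are 15 mm wide; open, the fingers measure 128 mm over their backs; the gripper's body (75 mm by 188 mm) begins 65 mm behind the grasp point.
Start: joints at [-1.374, 0.13, 1.488, -0, 1.523, -0.085], TCP at [0.167, -0.576, 0.405] pointing down, gripper open.
Joint ranges: [-2.96, 2.96], [-0.89, 2.26], [0.02, 2.5], [-1.34, 4.48], [0, 2.73], [-2.66, 2.66]. Speed limits (rad/s): [2.39, 2.39, 2.79, 3.14, 3.14, 3.14].

INTERFACE

Orientations are given as a rotation vector (axis times angle).
In Python, from plant import read_state, read_camera, close_job, grip_point_offset gives the robot as it stands.
- The arm moves only by the shell command python3 -m creep 'ROWS' [OPENING] [FORCE]. ROWS is JSON, a list of rows, each a list of 2 entries, a list of its own where there are three numbers: the shift along the tool's x, y, z in cm, then the turn, a rotation vector about the tool's x, y, z in degrees. In form: [[[tx, ty, tz], [rx, ry, rz]], ...]. A call has 1 to 12 rows; each row shifts and turns the commanded pose from where the row before left it, along the tool's axes as they then stand; what a row does not reach is not made up. A row lasts 1/12 s, in which the tool goes at most 41.7 mm and 7.16 degrees, less where a joint would pass 70% of its speed; a pose out of reach is approached as far as the arm can. A call is refused whole if a number of a shift passes 4.17 or a number of a turn 7.16, either way. A call with a gripper value outside its range is refused whole. OPENING is the opening in per cent of the stroke, from 0 (shut) to 100 (fully open), set as the call begins (- or left out, the last holds). The fingers move at their own pace and stop on an object; FORCE is the grip in N (left out, the last holds). Time passes only in rows, so rows that do not move let the fingers close. It gives the time, the measured TCP pose, the force and the opening at its end, in the units of the state.
- read_state(): the state, without advancing time (a new reading comes with each control period).
- read_camera(name): name is "scene" or "top"; returns a dict with "img" (384x512x3 uint8, red, green, blue), "K" (3x3 intrinsics, pixels), "T" (4x4, takes a point from camera to world coordinates). Camera axes: x right, y down, z forward; pixel columns grow to the right and rows downward; lengths in m; the calibration is good to about 2 mm. A picture is of the moment at which its call begins. There is no depth.
- close_job(): hands the job in, once; it reports no verdict.
The state is a dict: "t": time; "q": joint angles; "dq": joint speeds; "joint_torque": joint torques, N m; "tool_pos": TCP position; "orientation": TCP orientation; "force": force on the tool from outside, world axes, zero at the start; "wrist_torque": the same for the moment, N m; "opening": finger opening in m.
Only numpy, scipy, OpenCV 4.12 (cv2) and the standard library are available. Lean on these libraries where they do the work, as an engineer would, in place of code of your own. Each camera call takes 0.05 s, during which the arm holds its last target.

TASK

Set up the small sample mount for viewing on the examination stage, pushing it with the fingertips only and never picking it up. Push it along the stage up to the spring clip, then hold the clip open by pressing its thumb plate down with one fingertip while the other fingertip slides the mount in under the clip's lip, right home against the end stop. Let the clip close on the mount, take the hand away, and leave the loupe, the binder clip and the tweezers where they are.

Things in the scene. Friction and masses are not known exactly. Their poses are not given: they have to be found in the camera images.
- stage: Flat grey examination stage fixed to the table; bed 10 mm above the table. Origin on the table under the centre line of the guide channel: x along the channel (push direction), y left, z up. Base plate x -125 to +75, y -40 to +90 mm; nothing on it is over 20 mm above the bed. All 'stage x, y' below are in this frame, in mm.
- channel_mouth (a point): Middle of the channel's entrance, on the bed (stage x = -15). From here two rails, 6 and 7 mm high, 5 mm thick, inner faces at stage y = -23.5 and +23.5, run to x = +68. Before it they flare out from x = -31 (mouth about 55 mm wide).
- stop_face (a point): Foot of the end stop's face (7 mm high block), in the middle of the channel, at bed height (stage x = +60).
- clip (a joint): Steel spring clip left of the channel, rocking on a hinge parallel to stage x. 0: closed, its lip hangs 4 mm below the mount's top and bars the way. Pressing the thumb plate raises the lip: 0.20 rad when resting on the mount, mount passes freely above 0.27, 0.36 fully pressed (hard stop). It springs shut: 1.5 N on the plate starts it, about 4 N at full press.
- clip_tab (a point): Middle of the thumb plate's top, a smooth plate 98 mm long (stage x -75 to +23), 30 mm wide; moves with the clip. At rest it slopes, this point 13 mm above the bed, outer edge 20 mm. Fully pressed it is level, 2.5 mm above the bed, over stage y 52 to 82; press at y 60 to 76. A fingertip may slide along it while pressing.
- clip_hinge (a point): Middle of the clip's hinge line: stage y = 40, 12 mm above the bed. The hinge tube and its brackets, 12 mm wide, reach 18 mm above the bed over stage x = -81 to +57, between the channel and the thumb plate.
- clip_lip (a point): Lower edge of the clip's lip, middle of its length. The lip is 28 mm long (stage x +22 to +50), 4 mm thick, over the left edge of the channel (stage y 16 to 20); at rest 4 mm above the bed.
- mount_center (a point): Centre (half-way up) of the loose sample mount: flat aluminium frame 60 (its x) x 44 (y) x 8 mm thick, about 60 g, with a parchment scrap on top. It starts flat on the bed just before the channel's mouth, up to 9 degrees askew. Home against the stop its centre is at stage x = +30, y within 1.5 mm of 0.
- loupe: Black loupe standing on the table, 41 mm across, 38 mm high; origin at the centre of its underside. Bystander, leave it.
- binder_clip: Binder clip standing on the table, 34 x 32 x 41 mm; origin at the centre of its underside. Bystander, leave it.
- tweezers: Steel tweezers lying on the table, 124 x 14 x 8 mm, long along their x; origin at the centre of the underside. Bystander, leave them.
There are look-alikes about, which are no part of the job. There is more than one size of the part that bears mount_center; the job needs the smallest.

How it is judged:
On the way, in this order (a step that is already met when the one before it is completed fails the run):
1. the clip is held open (joint above 0.23 rad) while the mount still waits outside, less than 8 mm of it under the lip (value of joint clip above 0.23 rad and x of mount_center in the frame of stage below 0 m), for 0.1 s.
2. the mount is home against the end stop (within 3 mm) while the clip is still held open (value of joint clip above 0.23 rad and x of mount_center in the frame of stage above 0.027 m), for 0.1 s.
At the end, for the whole second after the job is handed in: The mount lies flat in the channel, home against the end stop within 3 mm (within 4 mm of the centre line and 0.08 rad of straight), the clip has closed and rests on it (joint between 0.13 and 0.25 rad), and everything is at rest (x of mount_center in the frame of stage between 0.027 and 0.033 m and y of mount_center in the frame of stage between -0.004 and 0.004 m and z of mount_center in the frame of stage between 0.012 and 0.0155 m and angle between the x axis of mount_center and the x axis of stage, either way round below 0.08 rad and value of joint clip between 0.13 and 0.25 rad and velocity of joint clip below 0.1 rad/s); the robot touches nothing.
It fails at once if the mount is lifted off the bed (its centre rises more than 8 mm) or tipped more than 0.3 rad (height (world z) of mount_center above 0.022 m or angle between mount_center's own z axis and vertical above 0.3 rad).
It fails at once if the loupe, binder clip or tweezers are moved more than 10 mm (distance of any of loupe, binder_clip, tweezers from where it was at the start of the episode above 0.01 m).
It also fails if it takes over 56 s, if anything falls off the work surface, if the arm or the gripper's body presses on something with over 40 N, if the wrist force passes 120 N, or if a joint passes its speed limit or range.

## Working session

There is one attempt and no reset: what is moved stays moved. The work goes in short steps, Python scripts to look and compute and a shell command to move; the robot and the scene stay as the last step left them, time stands still between calls to the robot, and variables do not carry over. Pictures are saved under pics/ and viewed, and the job is handed in when it is done.

```bash
ls; mkdir -p pics; python3 - <<'E'
from plant import *
import cv2
s=read_state();print(s, grip_point_offset if not callable(grip_point_offset) else grip_point_offset())
for n in("scene","top"):
    c=read_camera(n);cv2.imwrite(f"pics/{n}0.png",c["img"][:,:,::-1]);print(n,c["K"],c["T"])
E
```

```text
pics
{'t': 0.0, 'q': array([-1.37440620e+00,  1.31163726e-01,  1.48929208e+00, -4.81830583e-06,
        1.52298465e+00, -8.53844705e-02]), 'dq': array([-0.00155939, -0.00045712, -0.00131508,  0.00037751,  0.00167353,
        0.00038804]), 'joint_torque': array([-2.17404981e-03, -5.59844255e+01, -4.91764784e+01,  7.64400093e-02,
        3.51790572e-02, -1.57385034e-04]), 'tool_pos': array([ 0.16682081, -0.57610271,  0.40367857]), 'orientation': array([-3.10863862e+00, -4.40889033e-01,  1.68465037e-04]), 'force': array([-0.44424588,  0.82882637, -0.16453194]), 'wrist_torque': array([0.00159699, 0.01184659, 0.01182593]), 'opening': 0.093040103780384} 0.1673
scene [[440.78338802   0.         250.1522447 ]
 [  0.         440.78338802 195.93380502]
 [  0.           0.           1.        ]] [[ 0.69079124 -0.43827202  0.57508703  0.00613154]
 [-0.72305156 -0.41654098  0.55108081 -0.48997228]
 [-0.00197598 -0.79649937 -0.60463613  0.56591841]
 [ 0.          0.          0.          1.        ]]
top [[444.46227496   0.         256.17793923]
 [  0.         444.46227496 193.92397001]
 [  0.           0.           1.        ]] [[ 1.33947732e-02 -9.82708962e-01  1.84671809e-01  3.30166159e-01]
 [-9.99910222e-01 -1.30984606e-02  2.82444828e-03 -2.20752635e-02]
 [-3.56694212e-04 -1.84693062e-01 -9.82796187e-01  1.00260696e+00]
 [ 0.00000000e+00  0.00000000e+00  0.00000000e+00  1.00000000e+00]]
```

View pics/scene0.png

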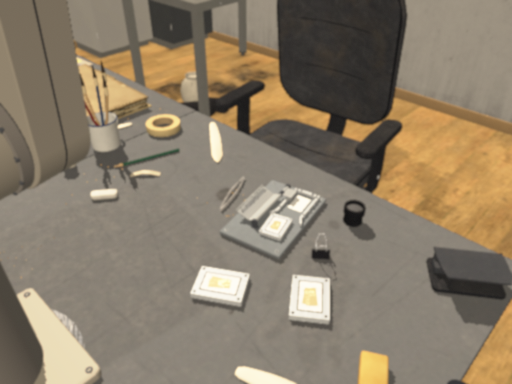

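View pics/top0.png

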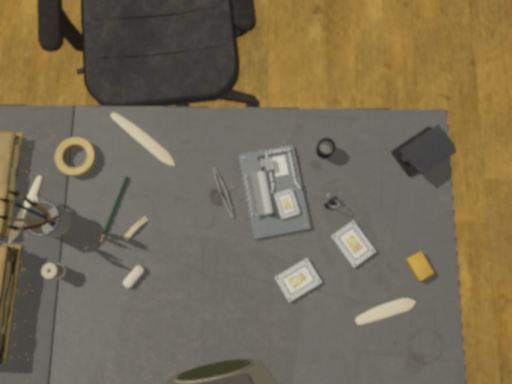

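The stage is near (275,190) in the top view, with the small mount at (288,205). Two larger look-alike mounts lie off the stage. I'll zoom in.

```bash
python3 - <<'E'
import cv2
a=cv2.imread("pics/top0.png")[130:250,200:350]
cv2.imwrite("pics/topz.png",cv2.resize(a,None,fx=5,fy=5,interpolation=cv2.INTER_CUBIC))
a=cv2.imread("pics/scene0.png")[165:270,205:375]
cv2.imwrite("pics/scenez.png",cv2.resize(a,None,fx=4.7,fy=4.7,interpolation=cv2.INTER_CUBIC))
E
```

```text
(no output)
```

View pics/topz.png

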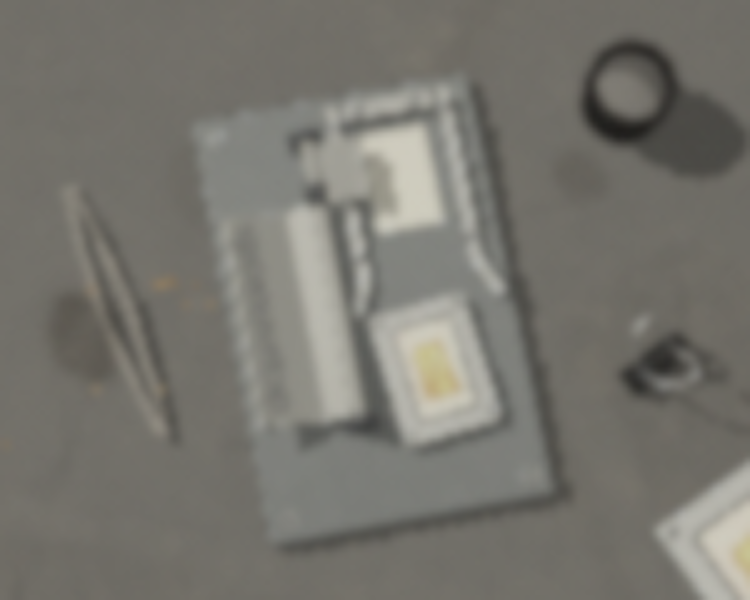

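View pics/scenez.png

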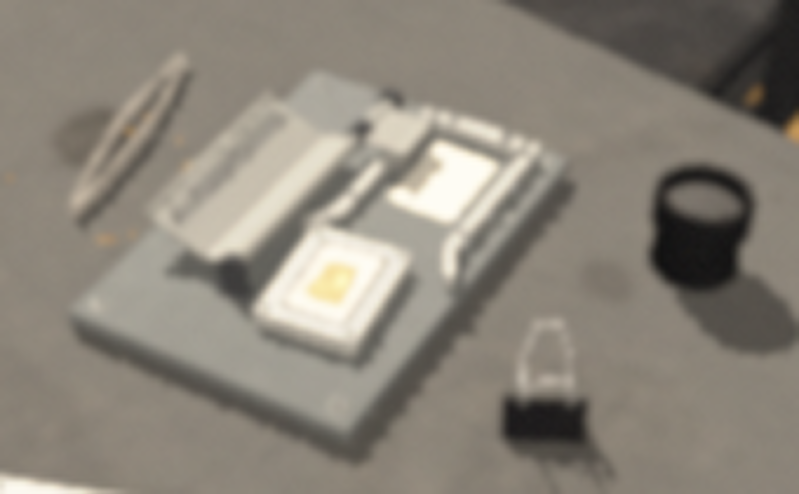

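```bash
cat > h.py <<'E'
import numpy as np, cv2, pickle
from scipy.optimize import least_squares
from scipy.spatial.transform import Rotation as R
def proj(c,P):
    P=np.atleast_2d(P);T=np.linalg.inv(c["T"]);q=P@T[:3,:3].T+T[:3,3]
    u=q@c["K"].T;return u[:,:2]/u[:,2:]
def back(c,uv,z):
    d=c["T"][:3,:3]@np.linalg.solve(c["K"],[*uv,1]);o=c["T"][:3,3];return o+d*(z-o[2])/d[2]
def s2w(pose,P):
    x,y,a=pose;P=np.atleast_2d(np.array(P,float))/1000;c,s=np.cos(a),np.sin(a)
    return np.c_[x+c*P[:,0]-s*P[:,1],y+s*P[:,0]+c*P[:,1],P[:,2]]
def w2s(pose,W):
    x,y,a=pose;W=np.atleast_2d(W);c,s=np.cos(a),np.sin(a);d=W[:,:2]-[x,y]
    return np.c_[c*d[:,0]+s*d[:,1],-s*d[:,0]+c*d[:,1],W[:,2]]*1000
def topz(p,f=5,o=(200,130)): return (np.array(p)+.5)/f-.5+o
E
python3 - <<'E'
from h import *
from plant import *
cs={n:read_camera(n) for n in("scene","top")}
pickle.dump(cs,open("cams.pkl","wb"))
P=[[75,90,10],[75,-40,10],[-125,-40,10],[-125,90,10]]
tp=[topz(p) for p in[(195,128),(466,75),(556,492),(277,543)]]
sp=[topz(p,4.7,(205,165)) for p in[(320,70),(572,160),(350,435),(78,312)]]
for sets in (("top",tp),),(("scene",sp),),(("top",tp),("scene",sp)):
    def f(v): return np.concatenate([(proj(cs[n],s2w(v,P))-q).ravel() for n,q in sets])
    r=least_squares(f,[.5,-.05,0.2]);print(r.x,np.degrees(r.x[2]),np.round(r.fun,2))
    pose=r.x
np.save("pose.npy",pose)
M=[topz(p) for p in[(373,316),(464,293),(506,412),(410,445)]]
print(w2s(pose,[back(cs["top"],m,.018) for m in M]))
for n,(f,o) in dict(top=(5,(200,130)),scene=(4.7,(205,165))).items():
    im=cs[n]["img"][:,:,::-1];w=(150,120) if n=="top" else (170,105)
    z=cv2.resize(im[o[1]:o[1]+w[1],o[0]:o[0]+w[0]],None,fx=f,fy=f,interpolation=cv2.INTER_CUBIC)
    def L(P,col):
        q=(proj(cs[n],s2w(pose,P))-o+.5)*f-.5;cv2.polylines(z,[q.round().astype(int)],True,col,1)
    L(P,(0,0,255))
    L([[-15,-23.5,16],[68,-23.5,16]],(0,255,0));L([[-15,23.5,17],[68,23.5,17]],(0,255,0));L([[60,-20,10],[60,20,10]],(255,0,0))
    L([[-75,82,30],[23,82,30],[23,52,16],[-75,52,16]],(255,0,255))
    L([[22,16,14],[50,16,14],[50,20,14],[22,20,14]],(0,255,255))
    L([[-81,46,28],[57,46,28],[57,34,28],[-81,34,28]],(255,255,0))
    cv2.imwrite(f"pics/ov_{n}.png",z)
E
```

```text
[ 0.55427713 -0.07951847  0.20531163] 11.763489836135284 [-0.53 -0.92  0.32 -0.65  0.7   0.27 -0.49  1.17]
[ 0.55661793 -0.08051485  0.19952963] 11.432205524470548 [-0.1  -0.14  0.79 -0.1   0.8  -0.06 -1.5  -0.08]
[ 0.55543601 -0.08023926  0.2026374 ] 11.610267885066275 [-0.15 -1.52  0.72 -1.1   0.88 -0.16 -0.32  0.57 -0.71  0.06  0.27  0.03
  0.48  0.25 -1.98  0.31]
[[-32.27384236  27.44718311  18.        ]
 [-29.63548476 -15.0078199   18.        ]
 [-86.34912383 -22.44381513  18.        ]
 [-92.83990593  22.68713277  18.        ]]
```

View pics/ov_top.png

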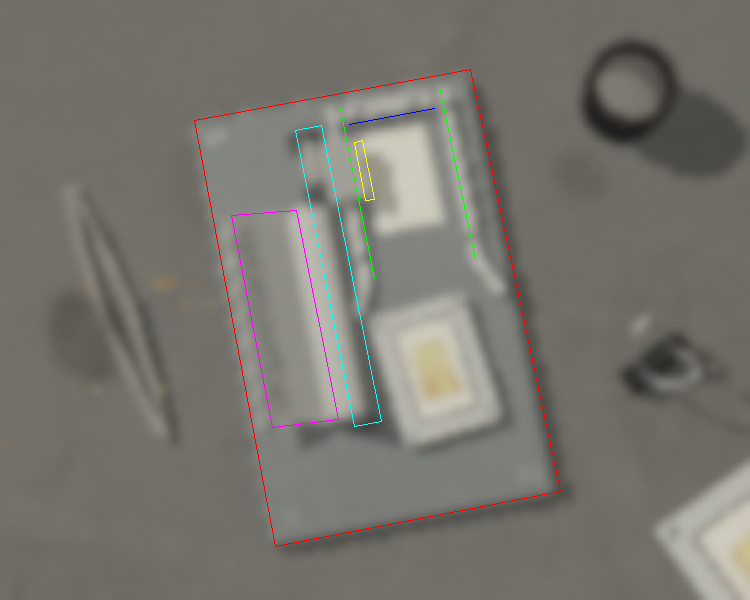

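View pics/ov_scene.png

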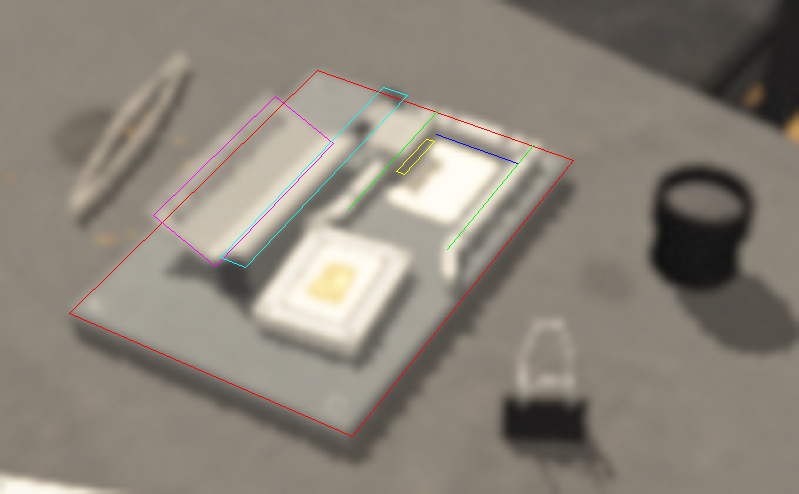

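```bash
cat >> h.py <<'E'
def goto(st,ztip,dyaw=0,pose=None,pr=True):
    """delta in tool axes (cm, deg) to put TCP over stage (x,y) mm with tips at ztip (m)"""
    from plant import read_state
    if pose is None: pose=np.load("pose.npy")
    s=read_state();Rt=R.from_rotvec(s["orientation"]).as_matrix()
    w=s2w(pose,[*st,0])[0];w[2]=ztip+.186
    a=pose[2]+dyaw
    Rg=np.array([[np.cos(a),np.sin(a),0],[np.sin(a),-np.cos(a),0],[0,0,-1]])
    d=Rt.T@(w-s["tool_pos"])*100; r=np.degrees(R.from_matrix(Rt.T@Rg).as_rotvec())
    print("tcp stage",np.round(w2s(pose,s["tool_pos"])[0]-[0,0,186],1),"open",round(s["opening"]*1000,1),"F",np.round(s["force"],1),"t",round(float(s["t"]),2))
    print("shift cm",np.round(d,2),"turn deg",np.round(r,2))
E
python3 -c "
from h import *
np.save('pose.npy',[.5549,-.0800,.2035]);goto((-112,2),.115)"
```

```text
tcp stage [-480.3 -407.5  218.1] open 92.8 F [ 0.3  0.4 -0.1] t 0.2
shift cm [ 39.92 -37.94  10.35] turn deg [-0.06 -0.    4.49]
```

```bash
python3 -m creep '[[[2.66,-2.53,0.5],[0,0,0]],[[2.66,-2.53,0.5],[0,0,0]],[[2.66,-2.53,0.5],[0,0,0]],[[2.66,-2.53,0.5],[0,0,0]],[[2.66,-2.53,0.5],[0,0,0]],[[2.66,-2.53,0.5],[0,0,0]],[[2.66,-2.53,0.5],[0,0,0]],[[2.66,-2.53,0.5],[0,0,0]],[[2.66,-2.53,0.5],[0,0,0]],[[2.66,-2.53,0.5],[0,0,0]],[[2.66,-2.53,0.5],[0,0,0]],[[2.66,-2.53,0.5],[0,0,0]]]' 6 10
python3 -m creep '[[[2.66,-2.53,1.3],[0,0,0]],[[2.66,-2.53,1.3],[0,0,0]],[[2.66,-2.53,1.3],[0,0,0]],[[0,0,0],[0,0,4.49]],[[0,0,0],[0,0,0]],[[0,0,0],[0,0,0]],[[0,0,0],[0,0,0]]]'
python3 -c "
from h import *
goto((-112,2),.060)
from plant import *
pickle.dump({n:read_camera(n) for n in('scene','top')},open('c1.pkl','wb'))
cs=pickle.load(open('c1.pkl','rb'))
for n in cs:
  p=proj(cs[n],[list(read_state()['tool_pos']-[0,0,.186])])[0];print(n,p)
  im=cs[n]['img'][:,:,::-1];o=np.clip((p-[75,60]).astype(int),0,None);print(o)
  cv2.imwrite(f'pics/{n}1.png',cv2.resize(im[o[1]:o[1]+120,o[0]:o[0]+150],None,fx=5,fy=5,interpolation=cv2.INTER_CUBIC))
"
```

```text
t: 1.2
tool_pos: [0.3895, -0.1942, 0.3446]
orientation: [3.11, 0.441, 0.001]
force: [0.8, -0.9, 0.3]
opening: 0.0176
t: 1.78
tool_pos: [0.4445, -0.1015, 0.3062]
orientation: [3.125, 0.321, 0.001]
force: [-0.9, -0.3, 0.2]
opening: 0.006
tcp stage [-112.5    1.2  120.2] open 6.0 F [-0.9 -0.3  0.2] t 1.78
shift cm [ 0.04 -0.08  6.02] turn deg [ 0.03 -0.02  0.07]
scene [263.98038462 196.64229551]
[188 136]
top [297.05112822 219.79755919]
[222 159]
```

View pics/scene1.png

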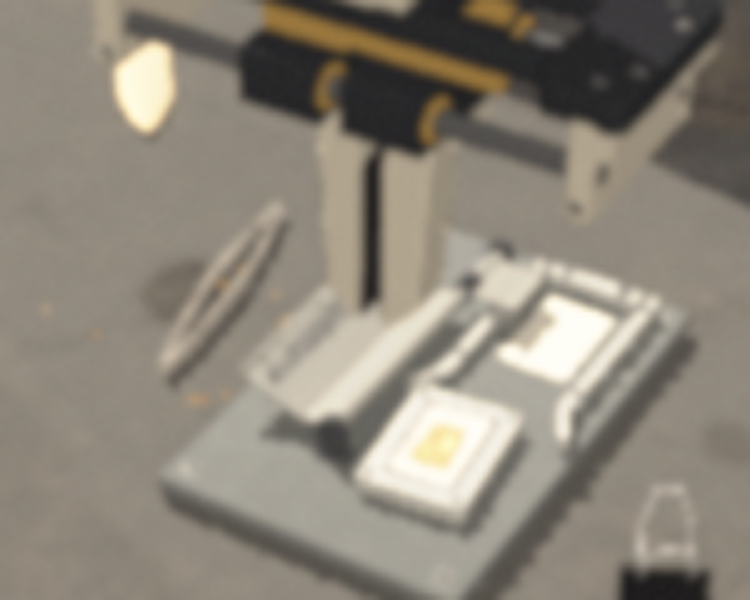

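View pics/top1.png

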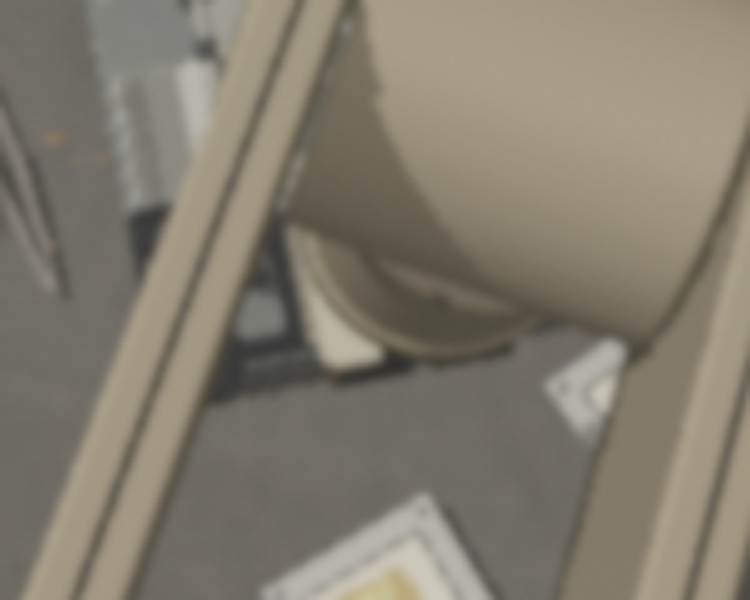

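The scene view shows both tips at about (378,310) in the crop, within ~1 px of the predicted point. So the scene calibration agrees with the robot. Now I'll descend behind the mount.

```bash
python3 -m creep '[[[0,-0.08,3],[0,0,0]],[[0,0,3],[0,0,0]],[[0,0,3],[0,0,0]],[[0,0,0.8],[0,0,0]],[[0,0,0],[0,0,0]],[[0,0,0],[0,0,0]],[[0,0,0],[0,0,0]]]'
python3 -c "
from h import *
goto((-112,2),.0135)
from plant import *
c=read_camera('scene')
p=proj(c,[list(read_state()['tool_pos']-[0,0,.186])])[0];print(p)
o=np.clip((p-[75,60]).astype(int),0,None);print(o)
cv2.imwrite(f'pics/s2.png',cv2.resize(c['img'][o[1]:o[1]+120,o[0]:o[0]+150,::-1],None,fx=5,fy=5,interpolation=cv2.INTER_CUBIC))
"
```

```text
t: 2.47
tool_pos: [0.4454, -0.1008, 0.2098]
orientation: [3.124, 0.318, 0.004]
force: [0.3, 0.1, -0.3]
opening: 0.0054
tcp stage [-111.4    1.8   23.8] open 5.4 F [ 0.3  0.1 -0.3] t 2.47
shift cm [-0.06 -0.02  1.03] turn deg [ 0.09 -0.15 -0.03]
[262.99316323 238.56634205]
[187 178]
```

View pics/s2.png

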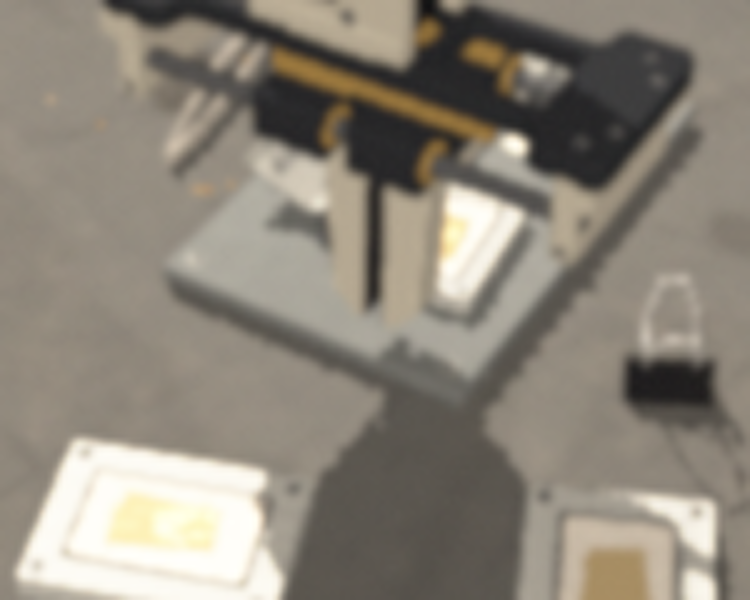

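Tips are behind the mount, clear of it and above the bed near (380,320). I'll lower them the rest of the way and check for contact.

```bash
python3 -m creep '[[[0,0,0.5],[0,0,0]],[[0,0,0.4],[0,0,0]],[[0,0,0],[0,0,0]],[[0,0,0],[0,0,0]],[[0,0,0],[0,0,0]]]'
python3 -c "
from h import *
goto((-60,2),.0135)"
```

```text
t: 2.93
tool_pos: [0.4444, -0.1, 0.1988]
orientation: [-3.125, -0.319, 0.0]
force: [0.0, -0.0, 0.9]
opening: 0.0054
tcp stage [-112.2    2.7   12.8] open 5.4 F [ 0.  -0.   0.9] t 2.93
shift cm [ 5.22  0.07 -0.08] turn deg [-0.    0.01  0.01]
```

```bash
python3 -m creep '[[[0.3,0,0],[0,0,0]],[[0.3,0,0],[0,0,0]],[[0.3,0,0],[0,0,0]],[[0.3,0,0],[0,0,0]],[[0.3,0,0],[0,0,0]],[[0.3,0,0],[0,0,0]],[[0.3,0,0],[0,0,0]],[[0.3,0,0],[0,0,0]],[[0.3,0,0],[0,0,0]],[[0.3,0.02,0],[0,0,0]],[[0.3,0.02,0],[0,0,0]],[[0.2,0.02,0],[0,0,0]]]'
python3 -c "
from h import *
goto((-59,2),.0135)
from plant import *
c=read_camera('scene')
o=[200,165]
cv2.imwrite(f'pics/s3.png',cv2.resize(c['img'][o[1]:o[1]+120,o[0]:o[0]+150,::-1],None,fx=5,fy=5,interpolation=cv2.INTER_CUBIC))
"
```

```text
t: 3.93
tool_pos: [0.4792, -0.0935, 0.1987]
orientation: [3.125, 0.319, 0.0]
force: [-0.2, -0.9, 0.8]
opening: 0.0055
tcp stage [-76.9   2.   12.7] open 5.5 F [-0.2 -0.9  0.8] t 3.93
shift cm [ 1.79  0.   -0.07] turn deg [ 0.   -0.01 -0.  ]
```

View pics/s3.png

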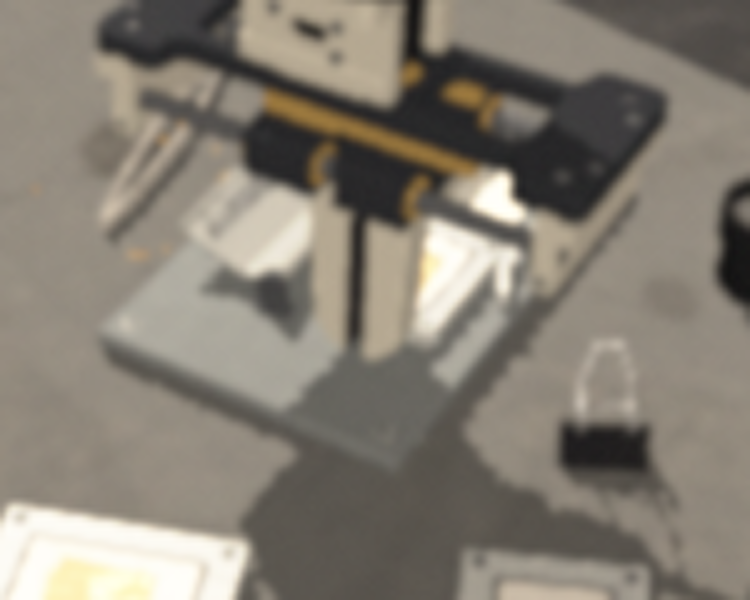

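The mount is moving squarely ahead of the fingers toward the channel mouth, with no unusual force. I'll continue slowly.

```bash
python3 -m creep '[[[0.2,0.01,0],[0,0,0]],[[0.2,0.01,0],[0,0,0]],[[0.2,0.01,0],[0,0,0]],[[0.2,0.01,0],[0,0,0]],[[0.2,0.01,0],[0,0,0]],[[0.2,0.01,0],[0,0,0]],[[0.2,0.01,0],[0,0,0]],[[0.2,0.01,0],[0,0,0]],[[0.1,0,0],[0,0,0]],[[0,0,0],[0,0,0]],[[0,0,0],[0,0,0]]]'
python3 -c "
from h import *
goto((-59,2),.0135)"
```

```text
t: 4.9
tool_pos: [0.4957, -0.0909, 0.1988]
orientation: [3.125, 0.319, 0.0]
force: [0.4, -0.2, 0.1]
opening: 0.006
tcp stage [-60.1   1.3  12.8] open 6.0 F [ 0.4 -0.2  0.1] t 4.9
shift cm [ 0.11 -0.07 -0.07] turn deg [ 0.   -0.01 -0.  ]
```

```bash
python3 -m creep '[[[-0.4,0,0],[0,0,0]],[[-0.6,0,0],[0,0,0]],[[0,0,-3],[0,0,0]],[[0,0,-3],[0,0,0]],[[-1,3.5,-1],[0,0,0]],[[-1,3.5,-1],[0,0,0]],[[-1,3.5,0],[0,0,0]],[[-1,3.5,0],[0,0,0]],[[-1,3.5,0],[0,0,0]],[[-1,3.5,0],[0,0,0]],[[0,0,0],[0,0,0]],[[0,0,0],[0,0,0]]]' 50
cat > look.py <<'E'
from h import *
from plant import *
import sys
k=sys.argv[1]
cs={n:read_camera(n) for n in('scene','top')};pickle.dump(cs,open(f'c{k}.pkl','wb'))
for n,(f,o) in dict(top=(5,(200,130)),scene=(4.7,(205,165))).items():
    im=cs[n]["img"][:,:,::-1];w=(150,120) if n=="top" else (170,105)
    z=cv2.resize(im[o[1]:o[1]+w[1],o[0]:o[0]+w[0]],None,fx=f,fy=f,interpolation=cv2.INTER_CUBIC)
    cv2.imwrite(f"pics/{n}_{k}.png",z)
E
python3 look.py 3; python3 -c "
from h import *
goto((-62,34),.04)"
```

```text
t: 5.9
tool_pos: [0.4685, -0.3125, 0.2786]
orientation: [-3.126, -0.314, 0.0]
force: [0.9, 0.5, 0.9]
opening: 0.0461
tcp stage [-130.6 -208.2   92.3] open 46.4 F [ 0.6  0.8 -0.2] t 6.0
shift cm [  6.85 -24.22   5.26] turn deg [-0.06  0.02 -0.04]
```

View pics/top_3.png

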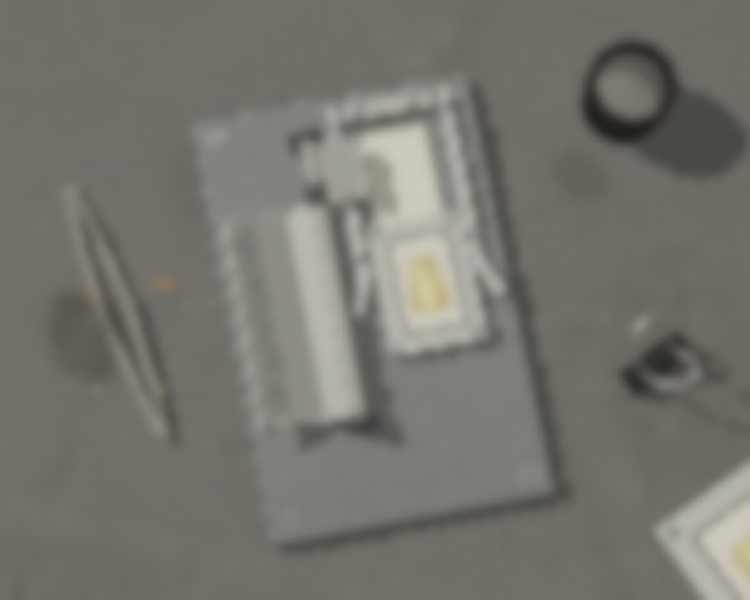

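View pics/scene_3.png

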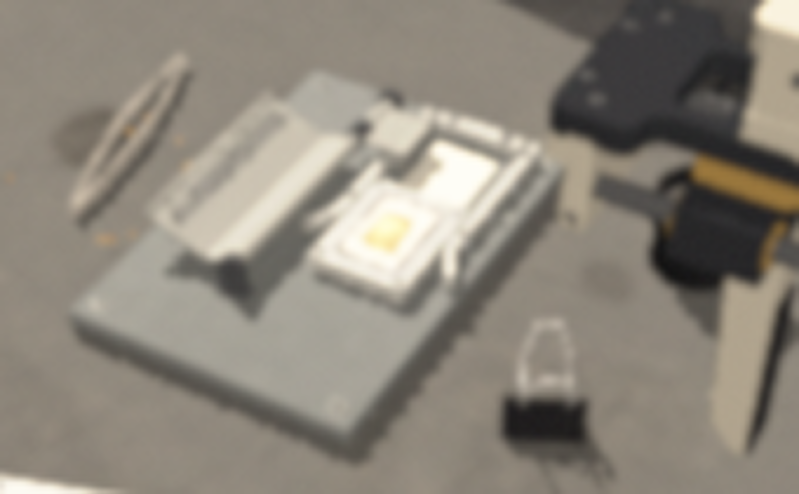

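The mount sits straight in the channel mouth, centred near (432,285) in the top crop. I'll measure it.

```bash
python3 - <<'E'
from h import *
cs=pickle.load(open('c3.pkl','rb'))
A=[.55428,-.07952,.2053];B=[.55662,-.08051,.1995]
print(w2s(A,[back(cs['top'],topz(p),.018) for p in [(397,357),(494,340),(424,283)]]).round(1))
print(w2s(B,[back(cs['scene'],topz(p,4.7,(205,165)),.018) for p in [(312,256),(408,295),(385,232)]]).round(1))
E
```

```text
[[-51.7  19.7  18. ]
 [-52.4 -24.7  18. ]
 [-20.7   0.9  18. ]]
[[-51.9  20.7  18. ]
 [-52.3 -23.9  18. ]
 [-22.4   2.8  18. ]]
```

```bash
python3 -m creep '[[[0.8,-3.46,0],[0,0,0]],[[0.8,-3.46,0],[0,0,0]],[[0.8,-3.46,0],[0,0,0]],[[0.8,-3.46,0],[0,0,0]],[[0.8,-3.46,0],[0,0,0]],[[1.3,-3.46,1.2],[0,0,0]],[[1.4,-3.46,3],[0,0,0]],[[0,0,0],[0,0,0]],[[0,0,0],[0,0,0]],[[0,0,0],[0,0,0]],[[0,0,0],[0,0,0]]]'
python3 look.py 4; python3 -c "
from h import *
goto((-64,34),.013)"
```

```text
t: 6.92
tool_pos: [0.4856, -0.0651, 0.2416]
orientation: [3.125, 0.319, 0.002]
force: [-0.1, -0.0, -0.9]
opening: 0.0464
tcp stage [-64.9  28.   55.6] open 46.6 F [-0.3 -0.3  0.4] t 7.02
shift cm [ 0.09 -0.6   4.26] turn deg [ 0.05 -0.08 -0.07]
```

View pics/scene_4.png

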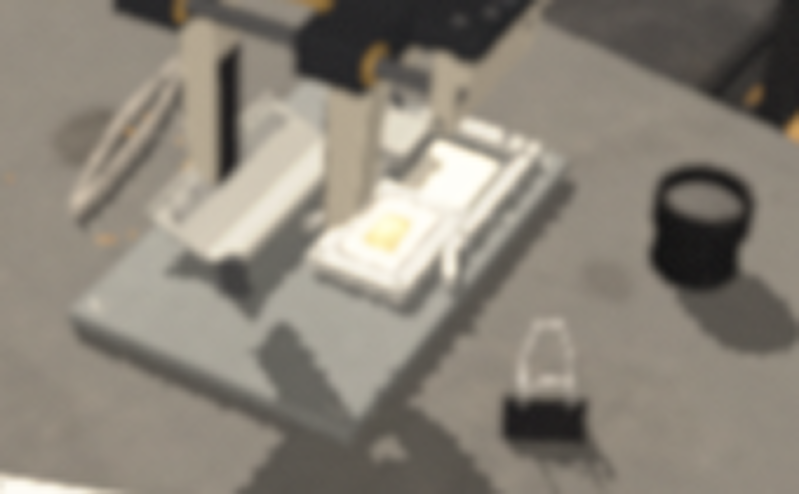

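```bash
python3 -m creep '[[[0,-0.6,0],[0,0,0]],[[0,0,1],[0,0,0]],[[0,0,1],[0,0,0]],[[0,0,0],[0,0,0]],[[0,0,0],[0,0,0]],[[0,0,0],[0,0,0]]]'
python3 look.py 5; python3 -c "
from h import *
goto((-64,34),.013)"
```

```text
t: 7.52
tool_pos: [0.4839, -0.059, 0.2202]
orientation: [-3.125, -0.319, 0.002]
force: [0.9, 0.2, 0.4]
opening: 0.0466
tcp stage [-64.9  34.9  34.8] open 46.3 F [-0.1 -0.   0.9] t 7.62
shift cm [0.09 0.09 2.18] turn deg [ 0.   -0.01 -0.01]
```

View pics/scene_5.png

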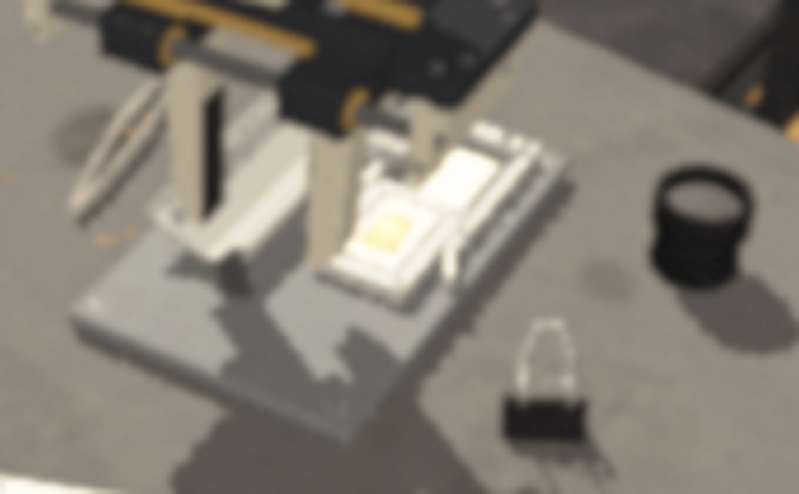

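The presser tip is over the thumb plate at (195,215) and the pusher tip is just behind the mount's rear edge at (325,265). I'll press down step by step.

```bash
python3 -m creep '[[[0,0,0.4],[0,0,0]],[[0,0,0.4],[0,0,0]],[[0,0,0.3],[0,0,0]],[[0,0,0],[0,0,0]],[[0,0,0],[0,0,0]],[[0,0,0],[0,0,0]]]'
python3 -m creep '[[[0,0,0.3],[0,0,0]],[[0,0,0.2],[0,0,0]],[[0,0,0],[0,0,0]],[[0,0,0],[0,0,0]],[[0,0,0],[0,0,0]]]'
python3 -m creep '[[[0,0,0.2],[0,0,0]],[[0,0,0.1],[0,0,0]],[[0,0,0],[0,0,0]],[[0,0,0],[0,0,0]],[[0,0,0],[0,0,0]]]'
python3 -c "
from h import *
goto((-64,34),.013)"
```

```text
t: 8.12
tool_pos: [0.4841, -0.0589, 0.2096]
orientation: [-3.125, -0.319, 0.0]
force: [1.4, -0.3, 0.5]
opening: 0.0462
t: 8.53
tool_pos: [0.4844, -0.059, 0.205]
orientation: [3.125, 0.319, 0.001]
force: [1.1, -0.2, 3.5]
opening: 0.0464
t: 8.95
tool_pos: [0.4845, -0.0592, 0.2021]
orientation: [3.125, 0.319, 0.002]
force: [2.7, -4.7, 5.6]
opening: 0.0461
tcp stage [-64.8  34.6  16.1] open 46.1 F [ 2.7 -4.7  5.6] t 8.95
shift cm [0.08 0.06 0.31] turn deg [ 0.05 -0.06 -0.01]
```

```bash
python3 -m creep '[[[0,0,0.1],[0,0,0]],[[0,0,0.1],[0,0,0]],[[0,0,0],[0,0,0]],[[0,0,0],[0,0,0]],[[0,0,0],[0,0,0]]]'
python3 -m creep '[[[0,0,0.08],[0,0,0]],[[0,0,0],[0,0,0]],[[0,0,0],[0,0,0]],[[0,0,0],[0,0,0]]]'
python3 look.py 6; python3 -c "
from h import *
goto((-64,34),.013)"
```

```text
t: 9.37
tool_pos: [0.4846, -0.0595, 0.2004]
orientation: [3.124, 0.319, 0.002]
force: [0.7, -6.4, 6.9]
opening: 0.0464
t: 9.7
tool_pos: [0.4846, -0.0596, 0.1997]
orientation: [3.124, 0.319, 0.002]
force: [1.0, -7.9, 9.0]
opening: 0.0468
tcp stage [-64.7  34.2  13.7] open 46.3 F [-0.8 -7.6  8.5] t 9.8
shift cm [0.07 0.02 0.07] turn deg [ 0.11 -0.07 -0.01]
```

View pics/scene_6.png

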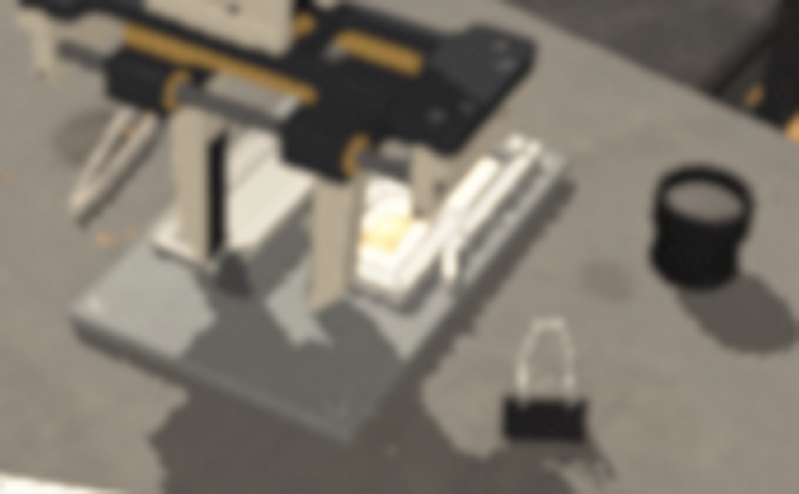

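View pics/top_6.png

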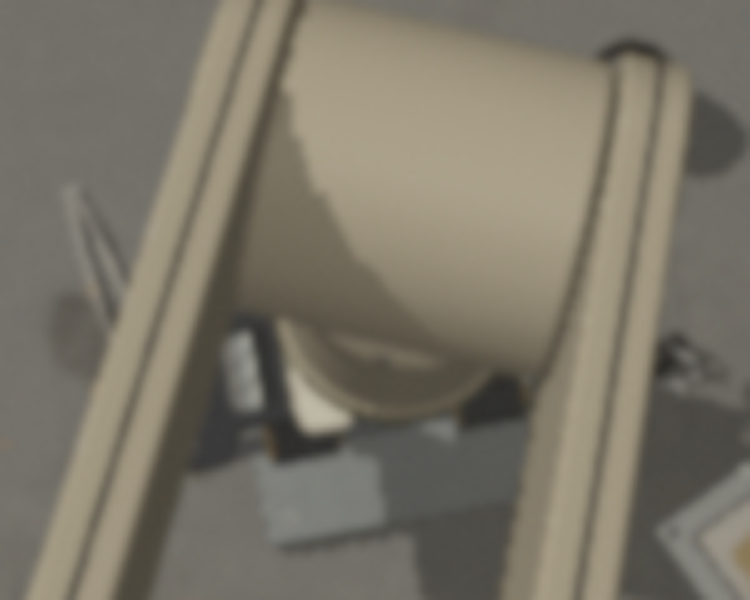

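The thumb plate now looks level: tip 3.7 mm above the bed, so the clip is at about 0.32 rad. The mount is still waiting at x of about -22. I'll relieve the side load slightly and slide in.

```bash
python3 -m creep '[[[0,0.08,0],[0,0,0]],[[0.1,0,0],[0,0,0]],[[0.2,0,0],[0,0,0]],[[0.2,0,0],[0,0,0]],[[0.2,0,0],[0,0,0]],[[0.2,0,0],[0,0,0]],[[0.2,0,0],[0,0,0]],[[0.2,0,0],[0,0,0]]]'
python3 -c "
from h import *
goto((-7,34),.013)"
```

```text
t: 10.47
tool_pos: [0.4954, -0.0569, 0.1982]
orientation: [-3.124, -0.32, 0.01]
force: [-12.3, -2.3, 14.7]
opening: 0.0465
tcp stage [-53.6  34.7  12.2] open 46.5 F [-12.3  -2.3  14.7] t 10.47
shift cm [ 4.66  0.07 -0.1 ] turn deg [-0.11  0.35  0.02]
```

```bash
python3 -m creep '[[[0,0,-0.1],[0,0,0]],[[0,0,0],[0,0,0]],[[0,0,0],[0,0,0]]]'
python3 -c "
from h import *
goto((-7,34),.013)"
python3 look.py 7
```

```text
t: 10.72
tool_pos: [0.4958, -0.0567, 0.199]
orientation: [-3.124, -0.319, 0.006]
force: [-3.5, -1.2, 6.6]
opening: 0.0464
tcp stage [-53.1  34.8  13. ] open 46.4 F [-3.5 -1.2  6.6] t 10.72
shift cm [ 4.61  0.08 -0.02] turn deg [-0.1   0.21  0.01]
```

View pics/scene_7.png

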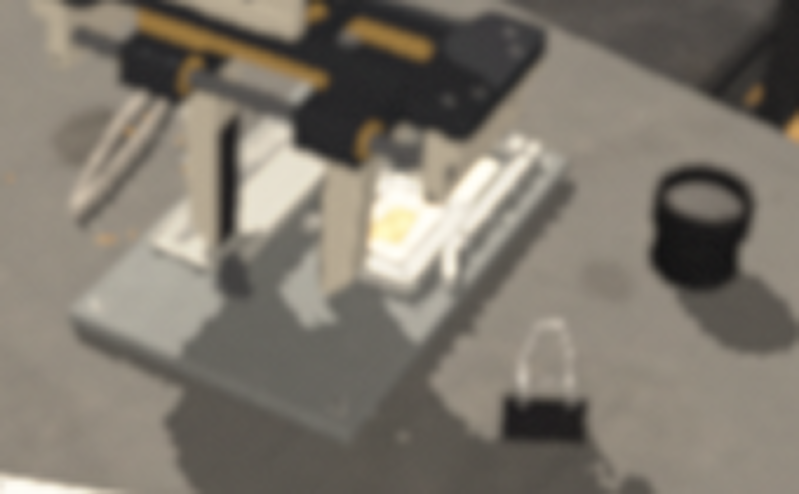

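Raising 1 mm brought the load down to 6.6 N, close to the hard stop. I'll continue the slide in short stretches and watch the force.

```bash
python3 -m creep '[[[0.15,0,0],[0,0,0]],[[0.15,0,0],[0,0,0]],[[0.15,0,0],[0,0,0]],[[0.15,0,0],[0,0,0]],[[0.15,0,0],[0,0,0]],[[0.15,0,0],[0,0,0]]]'
python3 -c "
from h import *
goto((-7,34),.013)"
```

```text
t: 11.32
tool_pos: [0.5045, -0.0548, 0.1989]
orientation: [-3.124, -0.319, 0.007]
force: [-5.7, -0.9, 6.5]
opening: 0.0463
tcp stage [-44.2  34.9  12.9] open 46.3 F [-5.7 -0.9  6.5] t 11.32
shift cm [ 3.72  0.09 -0.03] turn deg [-0.12  0.24  0.01]
```

```bash
python3 -m creep '[[[0.15,0,0],[0,0,0]],[[0.15,0,0],[0,0,0]],[[0.15,0,0],[0,0,0]],[[0.15,0,0],[0,0,0]],[[0.15,0,0],[0,0,0]],[[0.15,0,0],[0,0,0]]]'
python3 -m creep '[[[0.15,0,0],[0,0,0]],[[0.15,0,0],[0,0,0]],[[0.15,0,0],[0,0,0]],[[0.15,0,0],[0,0,0]],[[0.15,0,0],[0,0,0]],[[0.15,0,0],[0,0,0]]]'
python3 -c "
from h import *
goto((-7,34),.013)"; python3 look.py 8
```

```text
t: 11.82
tool_pos: [0.5134, -0.053, 0.1989]
orientation: [-3.124, -0.319, 0.007]
force: [-4.9, -1.3, 6.0]
opening: 0.0467
t: 12.32
tool_pos: [0.5222, -0.0512, 0.1989]
orientation: [-3.124, -0.319, 0.007]
force: [-5.4, -0.9, 5.5]
opening: 0.0464
tcp stage [-26.2  34.8  12.9] open 46.4 F [-5.4 -0.9  5.5] t 12.32
shift cm [ 1.92  0.08 -0.02] turn deg [-0.11  0.24  0.01]
```

View pics/scene_8.png

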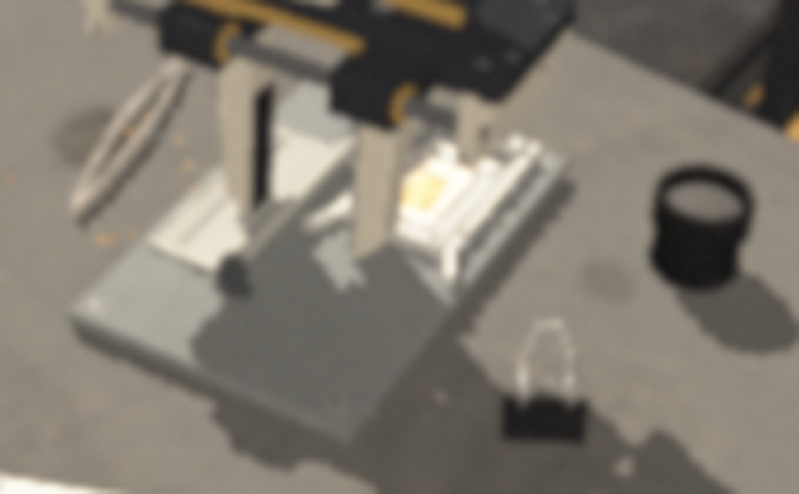

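The mount is sliding in under the raised lip with steady forces. I'll bring it up to the stop.

```bash
python3 -m creep '[[[0.15,0,0.01],[0,0,0]],[[0.15,0,0.01],[0,0,0]],[[0.15,0,0],[0,0,0]],[[0.15,0,0],[0,0,0]],[[0.15,0,0],[0,0,0]],[[0.15,0,0],[0,0,0]],[[0.15,0,0],[0,0,0]],[[0.15,0,0],[0,0,0]],[[0.15,0,0],[0,0,0]],[[0.1,0,0],[0,0,0]]]'
python3 -m creep '[[[0.1,0,0],[0,0,0]],[[0.1,0,0],[0,0,0]],[[0.1,0,0],[0,0,0]]]'
python3 -c "
from h import *
goto((-7,34),.013)"
```

```text
t: 13.25
tool_pos: [0.5364, -0.0483, 0.1987]
orientation: [-3.124, -0.319, 0.007]
force: [-6.5, -2.0, 7.6]
opening: 0.0462
t: 13.5
tool_pos: [0.5392, -0.0477, 0.1987]
orientation: [-3.124, -0.319, 0.008]
force: [-6.0, -1.9, 8.7]
opening: 0.0468
tcp stage [-8.8 34.8 12.7] open 46.8 F [-6.  -1.9  8.7] t 13.5
shift cm [ 0.18  0.08 -0.03] turn deg [-0.11  0.27  0.01]
```

```bash
python3 -m creep '[[[0.1,0,0],[0,0,0]],[[0.05,0,0],[0,0,0]]]'
python3 -m creep '[[[0.05,0,0],[0,0,0]],[[0.05,0,0],[0,0,0]]]'
python3 -m creep '[[[0.05,0,0],[0,0,0]],[[0.05,0,0],[0,0,0]]]'
python3 -c "
from h import *
goto((-7,34),.013)"; python3 look.py 9
```

```text
t: 13.67
tool_pos: [0.5404, -0.0475, 0.1987]
orientation: [-3.124, -0.319, 0.009]
force: [-10.7, -2.4, 11.5]
opening: 0.0466
t: 13.83
tool_pos: [0.5409, -0.0474, 0.1986]
orientation: [-3.124, -0.319, 0.012]
force: [-15.3, -3.5, 15.7]
opening: 0.0464
t: 14.0
tool_pos: [0.5414, -0.0474, 0.1986]
orientation: [-3.124, -0.319, 0.015]
force: [-19.2, -4.8, 19.5]
opening: 0.0465
tcp stage [-6.7 34.7 12.6] open 46.5 F [-19.2  -4.8  19.5] t 14.0
shift cm [-0.03  0.07 -0.04] turn deg [-0.13  0.53  0.01]
```

View pics/scene_9.png

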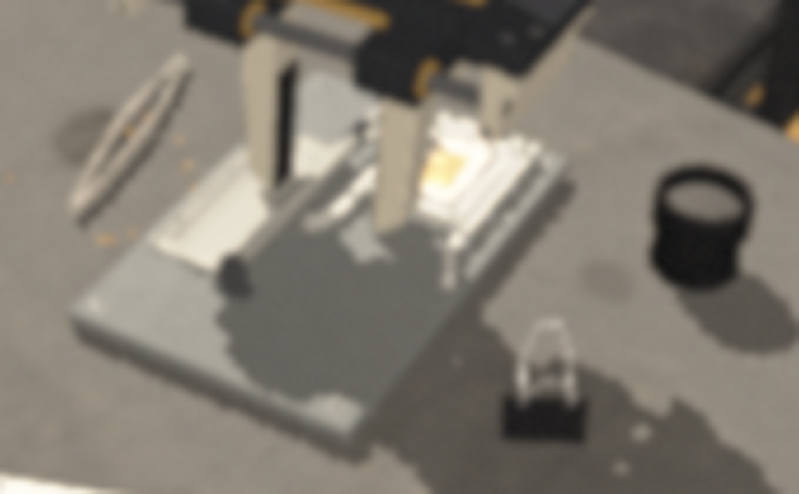

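Force rises steeply with the pusher front at x of about 0.8 mm, so the mount is home while the clip is still pressed. I'll hold briefly, back off so friction can't drag the mount, then let the clip close gently.

```bash
python3 -m creep '[[[0,0,0],[0,0,0]],[[0,0,0],[0,0,0]],[[-0.2,0,0],[0,0,0]],[[-0.2,0,-0.02],[0,0,0]],[[-0.2,0,-0.03],[0,0,0]],[[-0.2,0,0],[0,0,0]],[[0,0,0],[0,0,0]]]'
python3 -c "
from h import *
goto((-7,34),.013)"
python3 -m creep '[[[0,0,-0.1],[0,0,0]],[[0,0,-0.1],[0,0,0]],[[0,0,-0.1],[0,0,0]],[[0,0,-0.1],[0,0,0]],[[0,0,-0.1],[0,0,0]],[[0,0,-0.1],[0,0,0]],[[0,0,-0.15],[0,0,0]],[[0,0,-0.15],[0,0,0]],[[0,0,-0.2],[0,0,0]],[[0,0,-0.3],[0,0,0]],[[0,0,-0.5],[0,0,0]],[[0,0,-1],[0,0,0]]]'
python3 -c "
from h import *
goto((-7,34),.013)"
```

```text
t: 14.68
tool_pos: [0.5362, -0.0487, 0.2003]
orientation: [-3.125, -0.319, -0.001]
force: [2.0, 2.0, 3.8]
opening: 0.0462
tcp stage [-12.   34.4  14.3] open 46.2 F [2.  2.  3.8] t 14.68
shift cm [0.5  0.04 0.13] turn deg [-0.02 -0.03 -0.  ]
t: 15.68
tool_pos: [0.5357, -0.0489, 0.2287]
orientation: [-3.125, -0.319, 0.003]
force: [-0.3, -0.5, 0.1]
opening: 0.0463
tcp stage [-12.6  34.4  42.7] open 46.3 F [-0.3 -0.5  0.1] t 15.68
shift cm [0.56 0.04 2.97] turn deg [-0.04  0.1  -0.  ]
```

Clear of everything. I'll retreat up and to the right to look.

```bash
python3 -m creep '[[[0,0,-3],[0,0,0]],[[0,0,-3],[0,0,0]],[[-1,3.5,-1],[0,0,0]],[[-1,3.5,0],[0,0,0]],[[-1,3.5,0],[0,0,0]],[[-1,3.5,0],[0,0,0]],[[-1,3.5,0],[0,0,0]],[[-1,3.5,0],[0,0,0]],[[-1,3.5,0],[0,0,0]],[[-1,3.5,0],[0,0,0]],[[0,0,0],[0,0,0]],[[0,0,0],[0,0,0]]]'
python3 look.py 10
```

```text
t: 16.68
tool_pos: [0.5139, -0.3414, 0.3]
orientation: [3.125, 0.314, 0.001]
force: [0.3, 0.8, -0.1]
opening: 0.0464
```

View pics/scene_10.png

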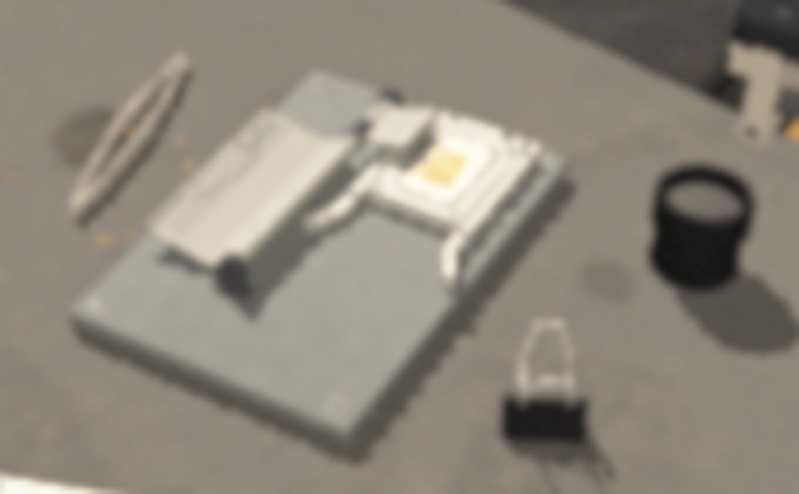

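View pics/top_10.png

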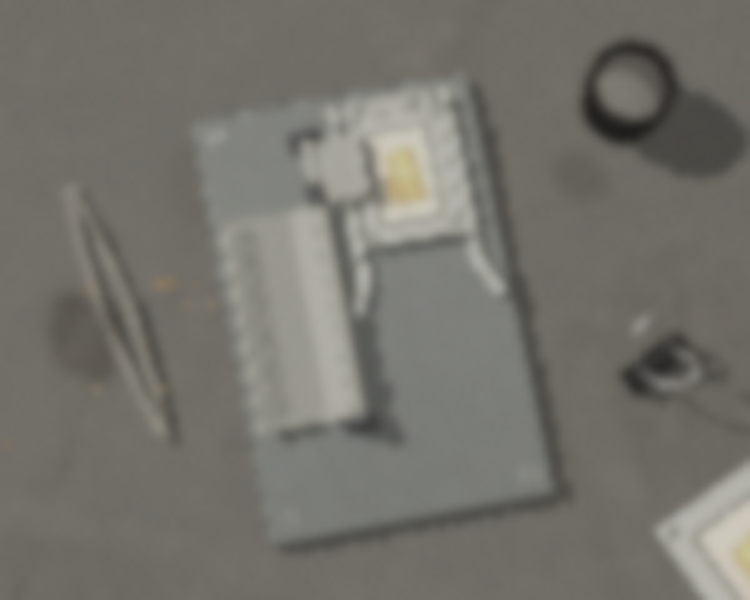

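The mount is at the end of the channel with the clip's lip resting on its left edge near (345,165). The clip is partly raised and all three bystanders are unmoved. I'll measure the mount's rear edge.

```bash
python3 - <<'E'
from h import *
cs=pickle.load(open('c10.pkl','rb'));c0=pickle.load(open('cams.pkl','rb'))
A=[.55428,-.07952,.2053];B=[.55662,-.08051,.1995]
print(w2s(A,[back(cs['top'],topz(p),.018) for p in [(373,247),(472,233),(406,174)]]).round(1))
print(w2s(B,[back(cs['scene'],topz(p,4.7,(205,165)),.018) for p in [(455,227),(443,169)]]).round(1))
# predicted image positions of rear edge if home (x=0) vs 3mm short
for n,ps,f,o in(("top",A,5,(200,130)),("scene",B,4.7,(205,165))):
    z=cv2.imread(f"pics/{n}_10.png")
    for x,col in((0,(0,0,255)),(-4,(255,0,0))):
        q=(proj(cs[n],s2w(ps,[[x,-22,18],[x,22,18]]))-o+.5)*f-.5;cv2.polylines(z,[q.round().astype(int)],True,col,1)
    cv2.imwrite(f"pics/{n}_10o.png",cv2.resize(z[60:320,250:600],None,fx=2.2,fy=2.2))
E
```

```text
[[  0.   20.3  18. ]
 [ -2.2 -25.1  18. ]
 [ 30.6  -1.3  18. ]]
[[ -4.1 -20.3  18. ]
 [ 28.4   2.   18. ]]
```

View pics/top_10o.png

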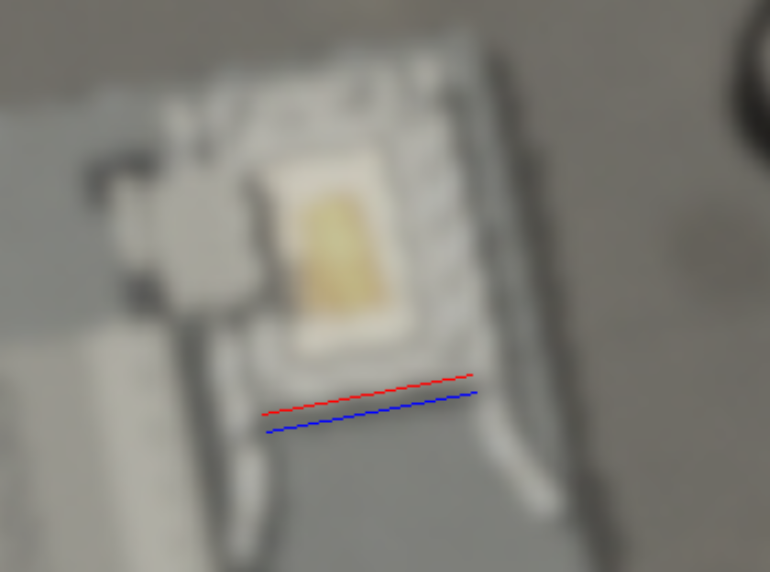

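View pics/scene_10o.png

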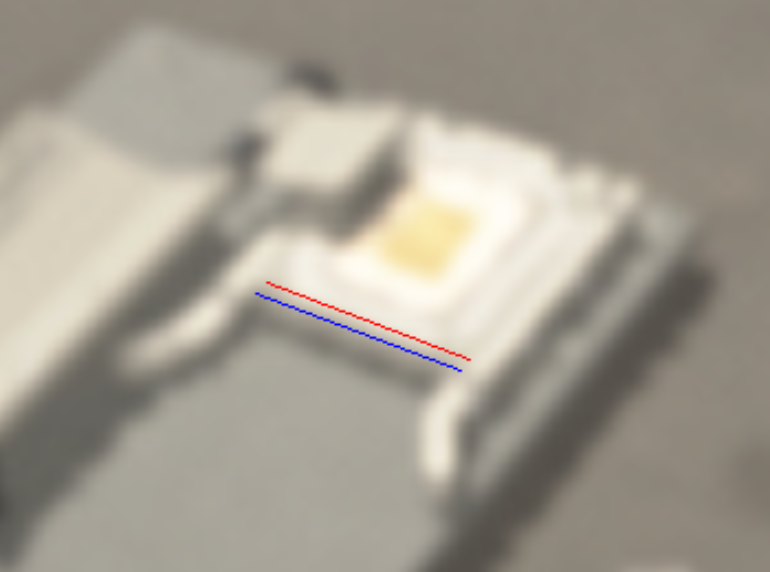

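The rear edge lies on the home line in the top view and within calibration error in the scene view. No gap shows at the stop, so I'm handing in.

```bash
python3 -c "
from plant import *
s=read_state();print(s['t'],s['force'].round(1),abs(s['dq']).max());print(close_job())"
```

```text
16.7833 [-0.8  0.4  0.8] 0.021927616635083493
the job is handed in; nothing more can be done
None
```

The mount is home in the channel with the clip closed on it, and I handed the job in at 16.8 s. No verdict came back.

I pushed the mount square into the channel mouth with both fingertips nearly together. Then one fingertip held the thumb plate down near its hard stop while the other slid the mount under the lip. At the end stop the force rose steeply, to about 19 N, with the pushing face at stage x of about +0.8 mm. I held there briefly, backed off 8 mm, let the clip close slowly and took the hand clear.

**Last checks:**
- **Mount position:** the top view puts the rear edge at x 0 to -2 mm and the centre at about (30.6, -1.3) mm. I see no gap at the stop.
- **Disagreement between cameras:** the scene camera put the rear edge up to 4 mm short (one corner) and the centre at about (28.4, 2.0) mm. That is roughly the size of the calibration and pixel error. I took the mount as home because the top view and the contact force agreed.
- **Clip:** it rests partly raised on the mount. I judged this by eye and did not measure the joint angle.
- **Bystanders and hand:** the loupe, binder clip and tweezers look unmoved in both views. The hand is clear and the wrist force is only noise, about 1 N.

Friction on the thumb plate was higher than expected, about 0.9, and drove the load to about 15 N early in the slide. I raised the hand 1 mm to ease it.

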